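# Photograph the cactus with a two-stage release

### The job

Photograph the cactus: set its terracotta pot down gently, upright, in the middle of the round white stand in front of the camera lens, and let go of it. Then press the red release button on top of the camera down to its first click only, hold it there for a full second while the camera focuses, then press it all the way down to take the picture and let the button go. There is only one shot, so do not press past the first click too early; do not tip the cactus over, and leave the black seed pot, the orange blower and the jar where they are.

Things in the scene. Friction and masses are not known exactly. Their poses are not given: they have to be found in the camera images.
- cactus: Round green cactus with yellow bud in a round terracotta pot, rigid, about 0.15 kg. Origin: centre of the pot's underside, z up. The pot tapers from 44 mm across at the foot to 52 mm at 42 mm height; above is an upright rim band 58 mm across, from 42 to 60 mm high: grip it there. The cactus is 43 mm across, its top 93 mm above the origin.
- station: Photo station, fixed: a grey base plate 150 x 330 x 12 mm with a round white stand at one end and a black camera at the other. Origin on the bench on the plate's long centre line (y); the plate reaches x = +-75, y = -172.5 to +157.5 mm. Stand centre at y = -105 mm. Camera body 130 (x) x 65 (y) mm centred at y = +100, top 125 mm above the bench; hump 12 mm higher at x = +5 to +55 mm.
- stand (a point): Centre of the top face of the round white stand (90 mm across, 10 mm thick on the base plate; its top is 22 mm above the bench). Axes as those of the station.
- button_top (a point): Centre of the top face of the release button's red cap, 34 mm across, 145 mm above the bench when up; moves with the cap. It stands on the camera's top at the station's x = -35, y = +100 mm. The cap is 10 mm above a silver collar 44 mm across, whose top is 10 mm above the camera's top. Press straight down.
- focus (a joint): First stage of the release button: how far the red cap has gone down into the collar, 0 (up) to 0.007 m (first click, cap then 3 mm proud of the collar). Sprung: 1.5 N to start, 3.5 N at the click; it comes back up by itself when let go.
- shot (a joint): Second stage: how far the silver collar, with the cap, has sunk into the camera, 0 to 0.006 m (fully pressed, picture taken). It gives way only at 12 N, then slides to a solid stop at 6 mm. No return spring: it stays where it was pushed, so pressing past the first click too early cannot be undone. 5 to 9 N holds the first click; 16 to 20 N presses fully.
- lens (a point): Centre of the front of the camera lens (64 mm across), 83 mm above the bench, at the station's y = +21.5 mm; it looks along the station's -y at the stand, whose centre is 126 mm away.
- seedpot: Bystander: black square seed pot, 60 x 60 mm at the rim, 65 mm high with a white label to 95 mm. Origin: centre of its underside.
- blower: Bystander: orange rubber-bulb blower with white nozzle, 62 mm across, 120 mm high, standing upright. Origin: centre of its underside.
- jar: Bystander: amber glass jar with steel lid, 72 mm across, 100 mm high. Origin: centre of its underside.

How it is judged:
By the outcome, as a careful person would: the job done as asked, in the order asked, and still so for the second after the job is handed in, with the robot touching nothing.
It also fails if it takes over 59 s, if anything falls off the work surface, if the arm or the gripper's body presses on something with over 40 N, if the wrist force passes 120 N, or if a joint passes its speed limit or range.

### The arm

A 6-joint arm with a two-finger parallel gripper is mounted at the origin on the work surface. World frame = base frame: x ahead of the robot, y to its left, z up, the work surface at z = 0. Lengths are in mm, angles in degrees, forces in N, time in s.
With the tool pointing down it reaches from about 325 to 900 mm from the base axis. Payload 6.1 kg.
Tool frame: the origin (TCP) lies at the very end of the fingers, on their centre line; the grasp point (between the pads) lies 19 mm behind it; z points along the fingers, y is the line along which they close (so a half turn about z gives the same grasp; the last joint's range is limited). The gripper opens to 85 mm and grips with 20 to 120 N. Pads are 22 mm wide; open, the fingers measure 114 mm over their backs; the gripper's body (76 mm by 85 mm) begins 54 mm behind the grasp point. The pads swing forward as they close: fully open they stand 13 mm farther back than shut.
Start: joints at [-76.667, 12.628, 87.462, -0, 79.91, -7.225], TCP at [219.462, -585.194, 231.3] pointing down, gripper open.
Joint ranges: [-170.65, 170.65], [-52.31, 119.04], [5.05, 147.46], [-71.25, 251.25], [11.57, 151.72], [-153.62, 153.62]. Speed limits (degrees/s): [147.25, 147.25, 172.46, 180, 180, 180].

### API

Orientations are given as [roll, pitch, yaw] about the fixed x, y, z axes, in that order (R = Rz(yaw) Ry(pitch) Rx(roll)).
In Python, from rig import * gives the robot as it stands.
- The arm moves only by the shell command python3 -m creep 'ROWS' [FORCE]. ROWS is JSON, one flat list of numbers, 5 for each row, row after row: the shift along the world's x, y, z in units of 30 mm (1.0 is 30 mm), then the turn about the world's z in units of 5 degrees (1.0 is 5 degrees), then the finger opening in mm, from 0 to 85.4. A call has 1 to 12 rows; each row shifts and turns the commanded pose from where the row before left it; what a row does not reach is not made up. A row lasts 1/12 s, in which the tool goes at most 41.7 mm and 7.16 degrees, less where a joint would pass 70% of its speed; a pose out of reach is approached as far as the arm can. A call is refused whole if a number of a shift passes 1 or a number of a turn 1, either way. A call with a gripper value outside its range is refused whole. The fingers move at their own pace and stop on an object; FORCE is the grip in N (left out, the last holds). Time passes only in rows, so rows that do not move let the fingers close. It gives the time, the measured TCP pose, the force, the opening and the grip force at its end, in the units of the state.
- state(): the state, without advancing time (a new reading comes with each control period).
- read_camera(name): name is "side" or "top"; returns a dict with "color" (400x640x3 uint8, red, green, blue), "depth" (400x640 float32, mm along the optical axis (not along the pixel's ray), 0 where there is no reading), "fx", "fy", "cx", "cy" (pixels), "distortion" ([k1, k2, p1, p2, k3] as OpenCV has them; the pictures are not rectified), "eye" and "attitude" of the camera in the world. Camera axes: x right, y up, looking along -z (the intrinsics and any distortion apply to the point x, -y, -z); pixel columns grow to the right and rows downward; lengths in mm; the calibration is good to about 2 mm. A picture is of the moment at which its call begins.
- job_done(): hands the job in; it is judged then, once.
The state is a dict: "time_s": time; "qpos": joint angles; "dq": joint speeds; "tau": joint torques, N m; "position": TCP position; "eef_rot": TCP orientation; "ft_force": force on the tool from outside, world axes, zero at the start; "wrist_torque": the same for the moment, N m; "width": finger opening in mm; "gripper_force": force on a finger pad.
Only numpy, scipy, OpenCV 4.12 (cv2) and the standard library are available. Lean on these libraries where they do the work, as an engineer would, in place of code of your own. Each camera call takes 0.05 s, during which the arm holds its last target. There are 200 camera calls.

## Working session

There is one attempt and no reset: what is moved stays moved. The work goes in short steps, Python scripts to look and compute and a shell command to move; the robot and the scene stay as the last step left them, time stands still between calls to the robot, and variables do not carry over. Pictures are saved under pics/ and viewed, at most 10 in all, crops included, and the job is handed in when it is done.

```bash
mkdir -p pics; python3 - <<'E'
from rig import *
import cv2,numpy as np
s=state();print(s)
for n in("side","top"):
    d=read_camera(n);cv2.imwrite(f"pics/{n}1.png",d["color"][:,:,::-1]);np.savez(f"{n}1.npz",**d)
    print(n,[d[k] for k in("fx","fy","cx","cy","distortion","eye","attitude")])
E
```

```text
{'time_s': 0.0, 'qpos': array([-7.66680892e+01,  1.26754699e+01,  8.75271176e+01, -5.75367675e-04,
        7.99093554e+01, -7.22626761e+00]), 'dq': array([-0.101762  ,  0.04311879,  0.13255133,  0.06052258, -0.11574104,
       -0.09929059]), 'tau': array([ 7.02668422e-04, -4.96903467e+01, -3.89389014e+01, -1.27902099e-04,
        1.10170417e-02, -3.91489209e-06]), 'position': array([ 219.3122366 , -584.60559081,  230.1842743 ]), 'eef_rot': array([-1.79888875e+02, -1.35192914e-02,  2.05582666e+01]), 'ft_force': array([ 0.56633232, -0.08888424, -0.72282127]), 'wrist_torque': array([-0.01880984, -0.0107143 ,  0.01276436]), 'gripper_force': 0.0, 'width': 85.37052647890614}
side [435.71302824635313, 435.71302824635313, 325.50267071921763, 202.72951527784758, array([-0.11821688,  0.        ,  0.        ,  0.        ,  0.        ]), array([317.60698592, 956.01424584, 753.21076685]), array([ 5.55692171e+01, -1.44117584e-01, -1.67102639e+02])]
top [489.4271432119324, 489.4271432119324, 322.8676480197339, 210.52840617978163, array([0.02042784, 0.        , 0.        , 0.        , 0.        ]), array([ 353.37712077,   30.92669405, 1270.17537098]), array([  9.39239406,  -1.58783628, -88.98895184])]
```

View pics/top1.png

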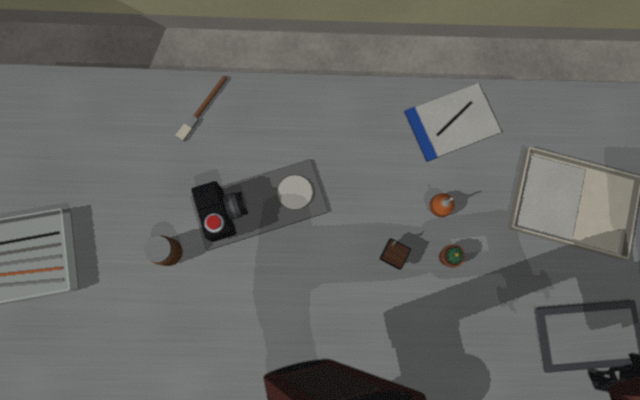

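View pics/side1.png

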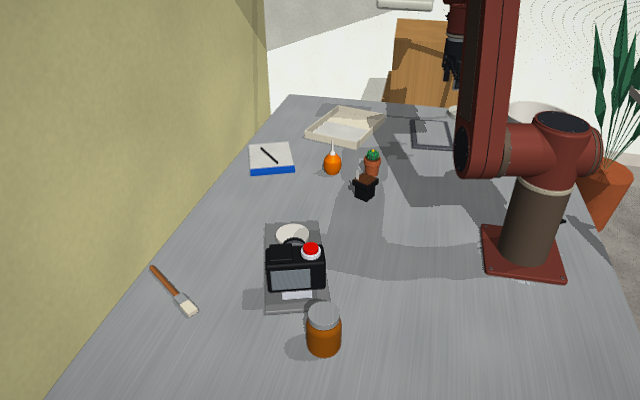

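The top view shows the cactus at (452,256), the seed pot at (396,254), the blower at (441,205), the stand at (295,192), the red button at (214,223) and the jar at (165,250). The side view has the cactus at (372,162), the button at (311,250) and the stand at (293,234).

```bash
cat > h.py <<'E'
import numpy as np,cv2
from scipy.spatial.transform import Rotation as R
def ray(d,uv):
    K=np.array([[d["fx"],0,d["cx"]],[0,d["fy"],d["cy"]],[0,0,1]],float)
    p=cv2.undistortPoints(np.array([[uv]],float),K,np.array(d["distortion"],float))[0,0]
    return np.array(d["eye"]),R.from_euler("xyz",d["attitude"],degrees=True).apply([p[0],-p[1],-1])
def onz(d,uv,z):
    e,r=ray(d,uv);return (e+r*(z-e[2])/r[2]).round(1)
def pts(d,uv):
    e,r=ray(d,uv);return e+r*float(d["depth"][int(round(uv[1])),int(round(uv[0]))])
def mask(d,box,h,smin,vmin=40,smax=255,vmax=255):
    c=cv2.cvtColor(d["color"],cv2.COLOR_RGB2HSV);H,S,V=[c[:,:,i].astype(int) for i in range(3)]
    m=((H>=h[0])&(H<=h[1])) if h[0]<=h[1] else ((H>=h[0])|(H<=h[1]))
    m&=(S>=smin)&(S<=smax)&(V>=vmin)&(V<=vmax)
    b=np.zeros_like(m);x0,y0,x1,y1=box;b[y0:y1,x0:x1]=1;m=(m&b).astype(np.uint8)
    cs=cv2.findContours(m,cv2.RETR_EXTERNAL,cv2.CHAIN_APPROX_NONE)[0]
    return max(cs,key=cv2.contourArea)
def circ(c): 
    (x,y),r=cv2.minEnclosingCircle(c);return (x,y),r
E
python3 - <<'E'
from h import *
t=np.load("top1.npz");s=np.load("side1.npz")
def both(name,d,c,z):
    c=cv2.convexHull(c)
    M=cv2.moments(c);u=(M["m10"]/M["m00"],M["m01"]/M["m00"]);(x,y),r=circ(c)
    print(name,np.round(u,1),cv2.boundingRect(c),onz(d,u,z),"enc",onz(d,(x,y),z),round(r,1))
both("stand T",t,mask(t,(270,165,325,220),(0,180),0,110,70),22)
both("button T",t,mask(t,(195,205,235,245),(172,6),150,90),145)
both("button S",s,mask(s,(290,230,330,265),(172,6),150,90),145)
both("pot T",t,mask(t,(436,238,470,272),(0,90),80,30),60)
both("green T",t,mask(t,(436,238,470,272),(30,90),80,25),72)
both("green S",s,mask(s,(360,140,385,165),(30,90),80,25),75)
both("pot S",s,mask(s,(355,145,388,185),(0,20),100,40),40)
both("blower T",t,mask(t,(425,190,460,220),(5,20),150,60),40)
both("seed T",t,mask(t,(376,235,415,275),(0,180),0,0,255,60),65)
both("jar T",t,mask(t,(140,225,190,275),(0,180),0,90,50),100)
for n,uv in(("lid",(158,250)),("cact",(452,256)),("btn",(214,223)),("stand",(295,192))):print(n,pts(t,uv).round())
big=np.hstack([cv2.resize(t["color"][170:290,370:490,::-1],(400,400)),cv2.resize(t["color"][150:270,180:330,::-1],(400,320))[:].copy() if 0 else cv2.resize(t["color"][150:270,190:310,::-1],(400,400))])
cv2.imwrite("pics/crop1.png",big)
E
```

```text
stand T [294.7 191.5] (278, 175, 35, 34) [608.9  74.   22. ] enc [609.5  74.3  22. ] 17.5
button T [213.1 221.8] (207, 216, 13, 13) [508.2 255.6 145. ] enc [508.3 255.5 145. ] 6.4
button S [310.1 247.9] (303, 242, 15, 13) [508.1 265.5 145. ] enc [508.2 265.2 145. ] 7.6
pot T [451.9 255.6] (439, 245, 26, 22) [ 447.9 -321.6   60. ] enc [ 446.8 -320.7   60. ] 12.6
green T [454.3 255. ] (446, 247, 17, 17) [ 448.5 -324.2   72. ] enc [ 448.9 -324.7   72. ] 8.6
green S [372.3 154.5] (366, 150, 13, 10) [ 449.3 -317.9   75. ] enc [ 449.7 -317.7   75. ] 6.3
pot S [368.4 170. ] (355, 156, 26, 29) [ 454.2 -274.4   40. ] enc [ 458.3 -283.2   40. ] 16.3
blower T [441.6 204.6] (431, 194, 23, 22) [ 579.7 -304.4   40. ] enc [ 579.8 -304.2   40. ] 11.5
seed T [395.5 253.4] (380, 239, 32, 30) [ 450.2 -180.3   65. ] enc [ 448.7 -180.2   65. ] 16.3
jar T [164.5 249.5] (140, 225, 50, 50) [445.8 375.1 100. ] enc [445.8 375.1 100. ] 34.6
lid [444. 390.  99.]
cact [ 445. -313.   90.]
btn [506. 254. 141.]
stand [607.  73.  26.]
```

View pics/crop1.png

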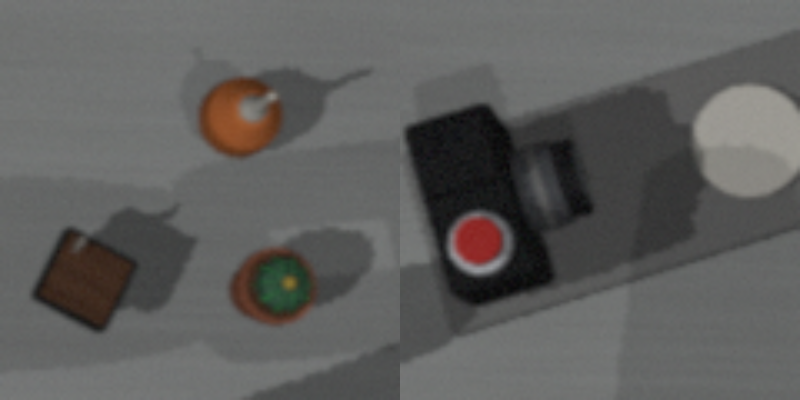

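The crop confirms the layout: cactus at about (448,-324) mm, stand at (609,74) and button at (508,256). The stand-to-button distance matches the plan (207.8 mm, station yaw ≈ 19.4°). I'll go above the cactus first.

```bash
python3 -m creep '[0.76,0.87,-0.27,0,85, 0.76,0.87,-0.27,0,85, 0.76,0.87,-0.27,0,85, 0.76,0.87,-0.27,0,85, 0.76,0.87,-0.27,0,85, 0.76,0.87,-0.27,0,85, 0.76,0.87,-0.27,0,85, 0.76,0.87,-0.27,0,85, 0.76,0.87,-0.27,0,85, 0.76,0.87,-0.27,0,85, 0,0,0,0,85, 0,0,0,0,85]' 30
python3 - <<'E'
from rig import *
from h import *
s=read_camera("side");cv2.imwrite("pics/side2.png",cv2.resize(s["color"][60:210,270:470,::-1],(800,600)))
E
```

```text
time_s: 1.1
position: [447.9, -322.2, 149.2]
eef_rot: [-179.9, 0.1, 20.8]
ft_force: [-1.4, -0.1, -0.4]
width: 84.9
gripper_force: 0.0
```

View pics/side2.png

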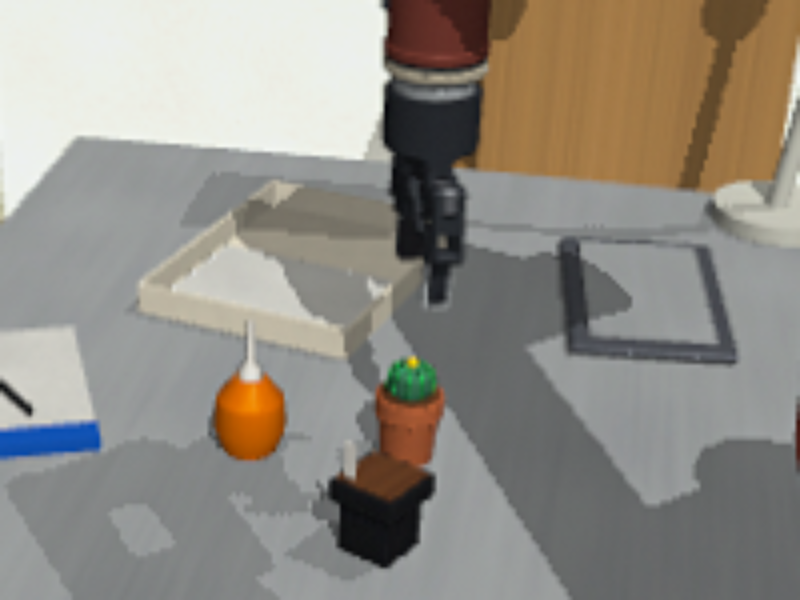

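The side crop shows the gripper (430,250) above the cactus (411,380), with nothing in the way of the descent. Now I'll descend around the rim.

```bash
python3 -m creep '[0,0,-0.6,0,85, 0,0,-0.6,0,85, 0,0,-0.6,0,85, 0,0,-0.6,0,85, 0,0,-0.6,0,85, 0,0,-0.5,0,85, 0,0,-0.3,0,85, 0,0,-0.15,0,85, 0,0,0,0,85, 0,0,0,0,85]'
python3 - <<'E'
from rig import *
from h import *
s=read_camera("side");t=read_camera("top");cv2.imwrite("pics/grip3.png",np.hstack([cv2.resize(s["color"][110:210,320:420,::-1],(400,400)),cv2.resize(t["color"][200:300,400:500,::-1],(400,400))]))
E
```

```text
time_s: 1.98
position: [447.5, -325.1, 32.4]
eef_rot: [180.0, -0.0, 20.5]
ft_force: [-0.2, -0.4, 0.5]
width: 84.8
gripper_force: 0.0
```

View pics/grip3.png

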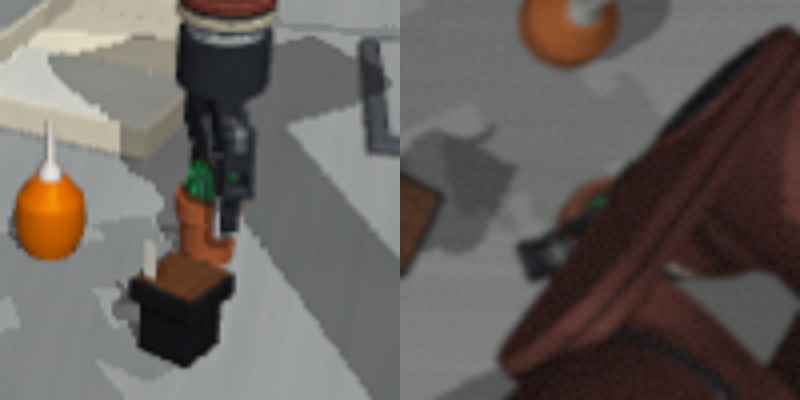

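The side crop shows the near finger at (230,210) straddling the pot (centred at 210), with the seed pot clear. I'll close the gripper.

```bash
python3 -m creep '[0,0,0,0,70, 0,0,0,0,64, 0,0,0,0,60, 0,0,0,0,56, 0,0,0,0,50, 0,0,0,0,50, 0,0,0,0,50, 0,0,0,0,50]' 30
```

```text
time_s: 2.75
position: [447.9, -324.5, 32.5]
eef_rot: [180.0, -0.0, 20.6]
ft_force: [-0.9, 0.4, 5.8]
width: 56.9
gripper_force: 32.0
```

```bash
python3 -m creep '[0,0,0.1,0,50, 0,0,0.2,0,50, 0,0,0.4,0,50, 0,0,0.6,0,50, 0,0,0.7,0,50, 0,0,0.7,0,50, 0,0,0.6,0,50, 0,0,0.4,0,50, 0,0,0.2,0,50, 0,0,0.1,0,50, 0,0,0,0,50, 0,0,0,0,50]'
python3 - <<'E'
from rig import *
from h import *
s=read_camera("side");cv2.imwrite("pics/lift4.png",cv2.resize(s["color"][70:190,310:430,::-1],(600,600)))
E
```

```text
time_s: 3.75
position: [446.9, -323.7, 150.8]
eef_rot: [-179.9, 0.0, 20.6]
ft_force: [-0.4, 0.2, -1.4]
width: 57.1
gripper_force: 32.3
```

View pics/lift4.png

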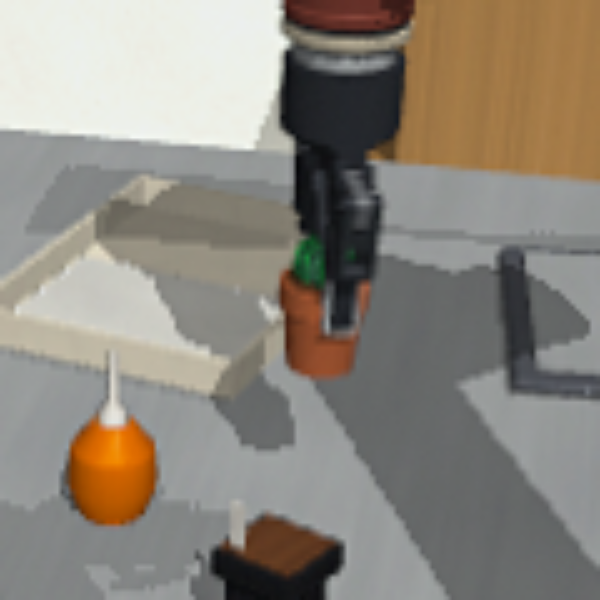

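The pot is lifted upright (rim centred near (324,290) in the crop). I'll carry it to the stand.

```bash
python3 -m creep '[0.08,0.2,0.1,0,50, 0.2,0.5,0.1,0,50, 0.33,0.8,0.1,0,50, 0.39,0.95,0.1,0,50, 0.39,0.95,0,0,50, 0.39,0.95,0,0,50, 0.39,0.95,0,0,50, 0.39,0.95,0,0,50, 0.39,0.95,0,0,50, 0.39,0.95,0,0,50, 0.39,0.95,0,0,50, 0.39,0.95,0,0,50]'
python3 -m creep '[0.36,0.9,0,0,50, 0.32,0.8,0,0,50, 0.24,0.6,0,0,50, 0.16,0.4,0,0,50, 0.12,0.3,0,0,50, 0.08,0.2,0,0,50, 0,0,-0.3,0,50, 0,0,-0.5,0,50, 0,0,-0.5,0,50, 0,0,-0.3,0,50, 0,0,0,0,50, 0,0,0,0,50]'
python3 - <<'E'
from rig import *
from h import *
s=read_camera("side");t=read_camera("top");cv2.imwrite("pics/st5.png",np.hstack([cv2.resize(s["color"][150:270,240:360,::-1],(400,400)),cv2.resize(t["color"][140:260,220:340,::-1],(400,400))]))
E
```

```text
time_s: 4.8
position: [570.9, -20.6, 163.1]
eef_rot: [-180.0, 0.1, 20.6]
ft_force: [0.2, 0.1, -1.0]
width: 57.0
gripper_force: 32.3
time_s: 5.8
position: [608.8, 72.6, 114.9]
eef_rot: [-180.0, 0.1, 20.5]
ft_force: [-0.1, -0.8, -0.7]
width: 56.8
gripper_force: 32.3
```

View pics/st5.png

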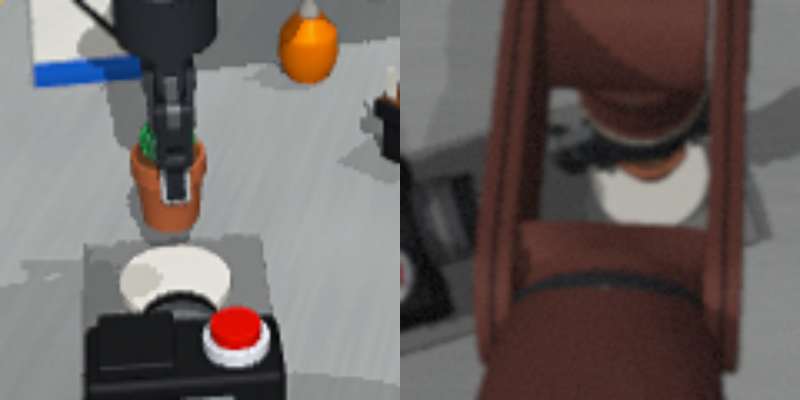

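```bash
python3 - <<'E'
from h import *
s=np.load("side1.npz")
f=lambda u,v:(240+u/3.3333-.35,150+v/3.3333-.35)
for n,u,v,z,y in(("rim",168.5,165,134,72.6),("foot",170,225,83,72.6),("stand",175.5,283,22,74)):
    e,r=ray(s,f(u,v));print(n,onz(s,f(u,v),z),"at y:",(e+r*(y-e[1])/r[1]).round(1))
c=mask(s,(270,222,315,246),(0,180),0,140,60);c=cv2.convexHull(c);print(cv2.boundingRect(c))
u=[p[0] for p in c];print(cv2.boundingRect(c))
E
```

```text
rim [608.8  79.8 134. ] at y: [611.2  72.6 128.9]
foot [607.5  87.7  83. ] at y: [612.6  72.6  71.4]
stand [607.   83.3  22. ] at y: [610.1  74.   14.2]
(276, 223, 33, 20)
(276, 223, 33, 20)
```

Side crop: the pot (169,185) is above the stand (175,283), and in that camera's frame it sits within about 2 mm of the stand centre. The blower is untouched. I'll lower it now.

```bash
python3 -m creep '[-0.03,0.05,-0.3,0,50, 0,0,-0.5,0,50, 0,0,-0.5,0,50, 0,0,-0.3,0,50, 0,0,-0.15,0,50, 0,0,-0.05,0,50, 0,0,0,0,50, 0,0,0,0,50]'
python3 -m creep '[0,0,-0.05,0,50, 0,0,-0.05,0,50, 0,0,-0.03,0,50, 0,0,0,0,50, 0,0,0,0,50]'
```

```text
time_s: 6.57
position: [609.2, 74.9, 62.6]
eef_rot: [180.0, -0.1, 20.6]
ft_force: [1.0, -0.8, -1.0]
width: 57.2
gripper_force: 32.4
time_s: 6.98
position: [608.5, 74.8, 57.9]
eef_rot: [-180.0, 0.0, 20.6]
ft_force: [0.3, -0.2, -1.4]
width: 57.0
gripper_force: 32.4
```

```bash
python3 -m creep '[0,0,-0.04,0,50, 0,0,-0.03,0,50, 0,0,0,0,50, 0,0,0,0,50]'
python3 -m creep '[0,0,-0.03,0,50, 0,0,0,0,50, 0,0,0,0,50]'
```

```text
time_s: 7.32
position: [608.5, 74.8, 55.7]
eef_rot: [-180.0, 0.0, 20.6]
ft_force: [0.4, -0.1, -1.2]
width: 57.0
gripper_force: 32.4
time_s: 7.57
position: [608.5, 74.8, 54.8]
eef_rot: [-180.0, 0.0, 20.6]
ft_force: [-0.1, -0.1, -2.0]
width: 57.4
gripper_force: 32.4
```

```bash
python3 -m creep '[0,0,-0.03,0,50, 0,0,0,0,50, 0,0,0,0,50]'
```

```text
time_s: 7.82
position: [608.9, 74.9, 54.5]
eef_rot: [180.0, -0.0, 20.6]
ft_force: [-1.6, 0.7, 2.7]
width: 57.0
gripper_force: 32.5
```

Contact. Release gently.

```bash
python3 -m creep '[0,0,0,0,58, 0,0,0,0,60, 0,0,0,0,63, 0,0,0,0,68, 0,0,0,0,75, 0,0,0,0,85, 0,0,0,0,85, 0,0,0,0,85]' 20
python3 -m creep '[0,0,0.1,0,85, 0,0,0.3,0,85, 0,0,0.5,0,85, 0,0,0.7,0,85, 0,0,0.8,0,85, 0,0,0.8,0,85, 0,0,0.8,0,85, 0,0,0.8,0,85, 0,0,0.5,0,60, 0,0,0.2,0,30, 0,0,0,0,0, 0,0,0,0,0]'
python3 - <<'E'
from rig import *
from h import *
s=read_camera("side");np.savez("side6.npz",**s);cv2.imwrite("pics/st6.png",cv2.resize(s["color"][150:270,240:360,::-1],(600,600)))
E
```

```text
time_s: 8.48
position: [608.6, 74.8, 54.0]
eef_rot: [180.0, -0.0, 20.6]
ft_force: [0.4, 0.9, -0.0]
width: 85.3
gripper_force: 0.0
time_s: 9.48
position: [608.4, 74.8, 218.8]
eef_rot: [-180.0, 0.0, 20.6]
ft_force: [0.1, 0.8, 0.3]
width: 38.1
gripper_force: 0.0
```

View pics/st6.png

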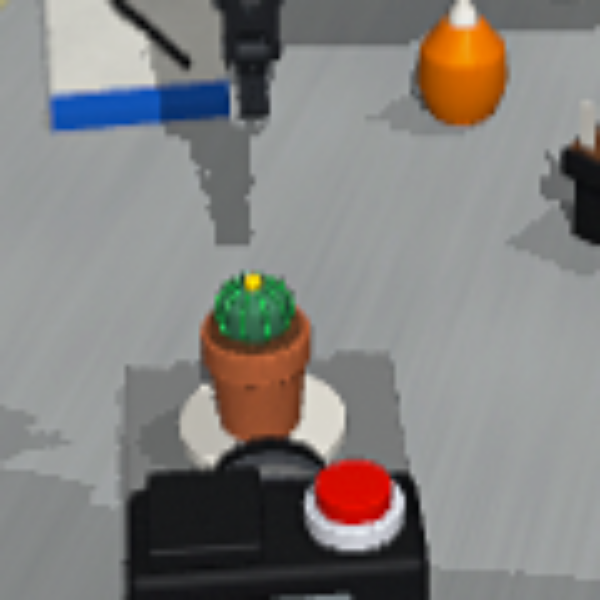

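The cactus stands upright on the stand: the pot centre is at 258 and the stand centre at 263 in the crop, so about 2 mm off. The button is at (354,490). Moving above the button.

```bash
python3 -m creep '[-0.15,0.27,0,0,0, -0.3,0.54,0,0,0, -0.45,0.81,0,0,0, -0.5,0.9,0,0,0, -0.5,0.9,0,0,0, -0.5,0.9,0,0,0, -0.45,0.81,0,0,0, -0.3,0.54,0,0,0, -0.2,0.36,-0.3,0,0, 0,0,-0.6,0,0, 0,0,-0.5,0,0, 0,0,-0.2,0,0]'
python3 -m creep '[0,0,0,0,0, 0,0,0,0,0]'
python3 - <<'E'
from rig import *
from h import *
s=read_camera("side");t=read_camera("top")
cv2.imwrite("pics/b7.png",np.hstack([cv2.resize(s["color"][190:290,260:360,::-1],(400,400)),cv2.resize(t["color"][140:260,180:330,::-1],(400,320)).copy() if 0 else cv2.resize(t["color"][150:270,200:320,::-1],(400,400))]))
print(state()["ft_force"])
E
```

```text
time_s: 10.53
position: [505.7, 255.3, 166.9]
eef_rot: [-180.0, 0.3, 20.6]
ft_force: [-0.7, -0.3, -0.4]
width: 0.1
gripper_force: 0.0
time_s: 10.7
position: [507.7, 255.3, 170.1]
eef_rot: [-180.0, 0.1, 20.5]
ft_force: [-0.2, -0.4, 1.0]
width: -0.3
gripper_force: 0.0
[-0.18892397 -0.05363473  1.3414474 ]
```

View pics/b7.png

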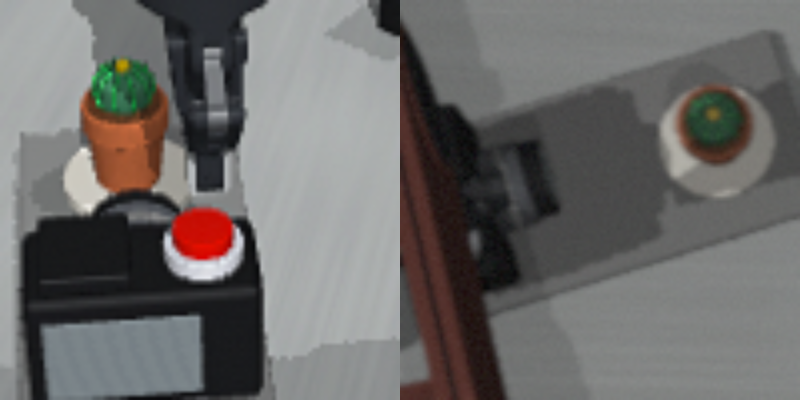

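```bash
python3 - <<'E'
from h import *
from rig import *
t=read_camera("top");s=read_camera("side")
def cen(c):
    c=cv2.convexHull(c);M=cv2.moments(c);return (M["m10"]/M["m00"],M["m01"]/M["m00"])
g=mask(t,(280,170,312,205),(35,90),80,25);print(cen(g),onz(t,cen(g),94))
p=mask(t,(280,170,312,205),(172,20),80,30);print("rim",onz(t,circ(p)[0],80),circ(p)[1])
w=mask(t,(270,165,325,220),(0,180),0,90,70);print("stand",onz(t,circ(w)[0],22),circ(w)[1])
f=(260+208/4,190+188/4);e,r=ray(s,f);print("tip", (e+r*(255-e[1])/r[1]).round(1))
b=mask(s,(290,230,330,265),(172,6),150,90);x,y,ww,h=cv2.boundingRect(b);u=(x+(ww-1)/2,y+5);e,r=ray(s,u);print((x,y,ww,h),"btn",(e+r*(255-e[1])/r[1]).round(1))
E
```

```text
(293.83651226158037, 185.42325158946412) [609.4  74.1  94. ]
rim [608.8  74.1  80. ] 11.55541706085205
stand [607.8  68.1  22. ] 38.18386459350586
tip [506.2 255.  167.1]
(303, 242, 15, 13) btn [511.1 255.  138.3]
```

The cactus is centred: its axis is at (609.4,74.1) and the stand is at (609,74). Approaching the button.

```bash
python3 -m creep '[0.04,0,-0.2,0,0, 0,0,-0.3,0,0, 0,0,-0.15,0,0, 0,0,-0.05,0,0, 0,0,0,0,0, 0,0,0,0,0, 0,0,0,0,0, 0,0,0,0,0]'
python3 -m creep '[0,0,-0.05,0,0, 0,0,-0.05,0,0, 0,0,-0.05,0,0, 0,0,0,0,0, 0,0,0,0,0, 0,0,0,0,0]'
```

```text
time_s: 11.57
position: [509.5, 255.8, 150.4]
eef_rot: [-180.0, -0.0, 20.6]
ft_force: [0.8, -0.5, 0.1]
width: -0.3
gripper_force: 0.0
time_s: 12.07
position: [509.2, 255.7, 145.5]
eef_rot: [-180.0, 0.0, 20.6]
ft_force: [1.2, 1.3, -1.1]
width: -0.3
gripper_force: 0.0
```

```bash
python3 -m creep '[0,0,-0.03,0,0, 0,0,-0.03,0,0, 0,0,-0.03,0,0, 0,0,0,0,0, 0,0,0,0,0, 0,0,0,0,0]'
python3 -m creep '[0,0,-0.03,0,0, 0,0,-0.03,0,0, 0,0,0,0,0, 0,0,0,0,0, 0,0,0,0,0]'
```

```text
time_s: 12.57
position: [509.4, 255.8, 143.0]
eef_rot: [180.0, -0.0, 20.6]
ft_force: [0.6, 0.4, 2.3]
width: -0.3
gripper_force: 1.0
time_s: 12.98
position: [509.4, 255.8, 141.1]
eef_rot: [-180.0, -0.0, 20.6]
ft_force: [0.2, -0.9, 2.7]
width: -0.2
gripper_force: 1.2
```

```bash
python3 -m creep '[0,0,-0.03,0,0, 0,0,-0.02,0,0, 0,0,0,0,0, 0,0,0,0,0, 0,0,0,0,0]'
python3 -m creep '[0,0,-0.02,0,0, 0,0,0,0,0, 0,0,0,0,0, 0,0,0,0,0]'
```

```text
time_s: 13.4
position: [509.4, 255.8, 139.6]
eef_rot: [-180.0, -0.0, 20.6]
ft_force: [0.4, -0.2, 3.0]
width: -0.3
gripper_force: 1.4
time_s: 13.73
position: [509.4, 255.7, 139.0]
eef_rot: [180.0, -0.0, 20.6]
ft_force: [-0.4, 0.4, 2.9]
width: 0.1
gripper_force: 1.5
```

```bash
python3 -m creep '[0,0,-0.02,0,0, 0,0,0,0,0, 0,0,0,0,0, 0,0,0,0,0]'
```

```text
time_s: 14.07
position: [509.4, 255.7, 138.4]
eef_rot: [-180.0, -0.0, 20.6]
ft_force: [0.8, 1.5, 3.3]
width: -0.3
gripper_force: 1.6
```

```bash
python3 -m creep '[0,0,-0.015,0,0, 0,0,0,0,0, 0,0,0,0,0, 0,0,0,0,0]'
```

```text
time_s: 14.4
position: [509.4, 255.8, 138.1]
eef_rot: [180.0, -0.0, 20.6]
ft_force: [0.3, 0.4, 4.8]
width: 0.1
gripper_force: 2.4
```

```bash
python3 -m creep '[0,0,-0.01,0,0, 0,0,0,0,0, 0,0,0,0,0, 0,0,0,0,0]'
```

```text
time_s: 14.73
position: [509.4, 255.8, 138.0]
eef_rot: [180.0, -0.0, 20.6]
ft_force: [-0.8, -0.8, 7.1]
width: 0.5
gripper_force: 3.3
```

At the first click with 7 N. I'll hold for well over a second, then check.

```bash
for i in 1 2; do python3 -m creep '[0,0,0,0,0, 0,0,0,0,0, 0,0,0,0,0, 0,0,0,0,0, 0,0,0,0,0, 0,0,0,0,0, 0,0,0,0,0, 0,0,0,0,0, 0,0,0,0,0, 0,0,0,0,0, 0,0,0,0,0, 0,0,0,0,0]' | grep -E 'time|posi|ft'; done
```

```text
time_s: 15.73
position: [509.4, 255.8, 138.0]
ft_force: [-0.1, 0.3, 6.1]
time_s: 16.73
position: [509.4, 255.8, 138.0]
ft_force: [-0.3, 0.0, 7.7]
```

```bash
python3 -m creep '[0,0,-0.05,0,0, 0,0,-0.05,0,0, 0,0,-0.05,0,0, 0,0,-0.04,0,0, 0,0,0,0,0, 0,0,0,0,0, 0,0,0,0,0]'
```

```text
time_s: 17.32
position: [509.4, 255.8, 132.8]
eef_rot: [180.0, -0.0, 20.6]
ft_force: [-3.2, -1.1, 9.5]
width: 0.1
gripper_force: 4.8
```

```bash
python3 -m creep '[0,0,-0.02,0,0, 0,0,-0.01,0,0, 0,0,0,0,0, 0,0,0,0,0, 0,0,0,0,0]'
```

```text
time_s: 17.73
position: [509.4, 255.8, 132.1]
eef_rot: [180.0, -0.0, 20.6]
ft_force: [-2.4, -1.3, 11.5]
width: -0.0
gripper_force: 5.4
```

```bash
python3 -m creep '[0,0,-0.015,0,0, 0,0,0,0,0, 0,0,0,0,0, 0,0,0,0,0]'
```

```text
time_s: 18.07
position: [509.4, 255.8, 131.9]
eef_rot: [180.0, -0.0, 20.6]
ft_force: [-3.1, -0.9, 12.3]
width: 0.0
gripper_force: 6.1
```

```bash
python3 -m creep '[0,0,-0.015,0,0, 0,0,0,0,0, 0,0,0,0,0, 0,0,0,0,0]'
```

```text
time_s: 18.4
position: [509.5, 255.8, 131.9]
eef_rot: [180.0, -0.0, 20.6]
ft_force: [-4.8, -2.0, 14.6]
width: 0.1
gripper_force: 7.3
```

```bash
python3 -m creep '[0,0,-0.01,0,0, 0,0,0,0,0, 0,0,0,0,0, 0,0,0,0,0]'
```

```text
time_s: 18.73
position: [509.5, 255.8, 131.8]
eef_rot: [180.0, -0.0, 20.6]
ft_force: [-4.8, -1.9, 16.8]
width: -0.2
gripper_force: 8.1
```

```bash
python3 -m creep '[0,0,-0.01,0,0, 0,0,0,0,0, 0,0,0,0,0, 0,0,0,0,0]'
python3 -m creep '[0,0,0.1,0,0, 0,0,0.2,0,0, 0,0,0.4,0,0, 0,0,0.6,0,0, 0,0,0.7,0,0, 0,0,0.7,0,0, 0,0,0.5,0,0, -0.4,-0.4,0.2,0,0, -0.6,-0.7,0,0,0, -0.6,-0.8,0,0,0, -0.6,-0.8,0,0,0, -0.4,-0.6,0,0,0]'
python3 -m creep '[-0.2,-0.6,0,0,0, -0.1,-0.5,0,0,0, 0,-0.3,0,0,0, 0,0,0,0,0, 0,0,0,0,0]'
python3 - <<'E'
from rig import *
from h import *
s=read_camera("side");t=read_camera("top")
cv2.imwrite("pics/end.png",np.hstack([cv2.resize(s["color"][140:340,220:420,::-1],(400,400)),cv2.resize(t["color"][130:290,130:330,::-1],(400,320),).copy() if 0 else cv2.resize(t["color"][140:300,140:300,::-1],(400,400))]))
print(pts(t,(214,223)).round(1))
E
```

```text
time_s: 19.07
position: [509.5, 255.8, 131.8]
eef_rot: [180.0, -0.0, 20.6]
ft_force: [-7.2, -2.2, 16.9]
width: -0.1
gripper_force: 8.9
time_s: 20.07
position: [429.1, 155.4, 231.1]
eef_rot: [-180.0, 0.1, 20.6]
ft_force: [0.9, 0.4, 1.1]
width: -0.2
gripper_force: 0.0
time_s: 20.48
position: [422.4, 114.7, 231.6]
eef_rot: [-180.0, -0.0, 20.5]
ft_force: [-0.6, 0.6, -0.0]
width: -0.1
gripper_force: 0.0
[443.7 163.1 601.9]
```

View pics/end.png

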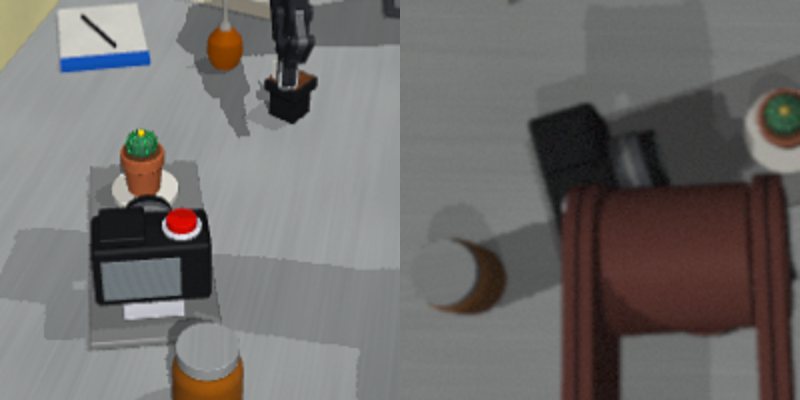

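The cactus stands upright on the stand (142,165). The collar has sunk and the red cap is back up (182,222). The jar, blower and seed pot are in place.

```bash
python3 -c "
from rig import *
print(job_done())"
```

```text
the job is handed in; nothing more can be done
None
```

The job is handed in: the cactus stands upright and centred on the stand, the button was held at its first click for about 2 s at 6–8 N, then pressed to its stop at about 17 N and released, with the seed pot, blower and jar left where they were.

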